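# Bond the top course of a lead castle and cover it

## Task

Finish the little lead shield around the sample vial: lay the two loose L-shaped lead bricks as its third course, turned the other way from the course just beneath so that whole corners sit over the joints, sides flush and joints closed up, then put the steel cover squarely on top. Set everything down gently, and leave the vial, the two lower courses, the spare straight brick and the forceps where they are.

Things in the scene. Friction and masses are not known exactly. Their poses are not given: they have to be found in the camera images.
- base: fixed steel base plate of the shield, 124 x 124 x 6 mm, on the bench; origin under its centre, z up. On it a 100 x 100 mm square ring of lead bricks, sides parallel to the plate's, round a 60 x 60 mm well; two courses are laid, tops 28 and 50 mm above the bench. Long legs of the lowest course run along the plate's x, of the second along its y, so of the third along x again
- axis (a point): centre of the base plate's top, 6 mm above the bench: the shield's vertical axis. A course is two L bricks facing each other, half a turn apart, both origins on this axis; a 2 mm joint is left between the end of each short leg and the other brick's long leg. Either loose brick may take either side
- brick_a: loose dull grey lead brick, a flat L 22 mm high, legs 20 mm wide. Origin: on the underside, centre of the 100 x 100 mm square whose corner the L forms (in its open crook). Long leg along x: x -50 to 50, y -50 to -30 mm. Short leg along y: x -50 to -30, y -50 to 28 mm. z up. Dark 9 mm hole on top of the outer corner at (-40, -40). About 0.8 kg. Laid in course 3 its origin is 50 mm above the bench
- brick_a_grip (a point): middle of the top face of brick_a's long leg, (0, -40, 22) mm in its frame: a good grip, closing along the brick's y across the 20 mm leg; the short leg begins 30 mm from it. The brick's centre of mass is at about (-15, -26, 11) mm
- brick_b: the second loose L brick for the third course: same casting, same frame and mass as brick_a
- brick_b_grip (a point): the same point of brick_b
- cover: loose steel cover plate of the shield, 100 x 100 x 5 mm, flat on the bench, with a fixed bar handle; origin under its centre, z up; about 0.42 kg. On the finished shield its underside is 72 mm above the bench
- cover_bar (a point): middle of the cover's bar handle, 34 mm above the cover's underside: bar 64 mm long along the cover's x, 10 mm wide (y), 8 mm thick (z 30 to 38 mm), on a leg at each end, with 25 mm of free space under it
- vial: amber glass vial with white cap, 21 mm across and 37 mm tall, standing loose in the middle of the shield's well in a 6 mm high locating ring; origin under its centre. Its cap is 43 mm above the bench, below the underside of the third course
- low1: laid brick of the lowest course, same casting and frame as brick_a; loose, held by weight only
- low2: the other laid brick of the lowest course
- mid1: laid brick of the second course, same casting and frame; loose, held by weight only
- mid2: the other laid brick of the second course
- straight_brick: a straight lead brick, 100 x 20 x 22 mm, not needed; origin under its centre, length along x
- forceps: steel forceps lying on the bench, 160 mm long (x), 8 mm high, not needed
There are look-alikes about, which are no part of the job. Leave any orange look-alike of the brick_a alone.

How it is judged:
By the outcome, as a careful person would: the job done as asked, in the order asked, and still so for the second after the job is handed in, with the robot touching nothing.
It also fails if it takes over 70 s, if anything falls off the work surface, if the arm or the gripper's body presses on something with over 40 N, if the wrist force passes 120 N, or if a joint passes its speed limit or range.

## Robot

A 7-joint arm with a two-finger parallel gripper is mounted at the origin on the work surface. World frame = base frame: x ahead of the robot, y to its left, z up, the work surface at z = 0. Lengths are in m, angles in rad, forces in N, time in s.
With the tool pointing down it reaches from about 0.425 to 0.925 m from the base axis. Payload 6.8 kg.
Tool frame: the origin (TCP) lies on the front face of the gripper's body, between the roots of the fingers; the fingertips stand 73 mm ahead of it and the grasp point (between the pads) lies 54 mm ahead of it; z points along the fingers, y is the direction in which the jaws open and shut (so a half turn about z gives the same grasp; the last joint's range is limited). The gripper opens to 85 mm and grips with 20 to 120 N. Pads are 22 mm wide; open, the fingers measure 114 mm over their backs; the gripper's body (76 mm by 85 mm) begins 54 mm behind the grasp point. The pads swing forward as they close: fully open they stand 13 mm farther back than shut.
Start: joints at [-1.348, 0.477, 0.022, 1.555, -0.011, 1.109, -0.083], TCP at [0.219, 0.638, 0.304] pointing down, gripper open.
Joint ranges: [-2.96, 2.96], [-0.34, 2.1], [-1.41, 1.46], [0.24, 2.44], [-1.37, 4.51], [0.17, 1.92], [-2.96, 2.96]. Speed limits (rad/s): [2.39, 2.39, 3.14, 3.14, 3.14, 3.14, 3.14].

## Interface

Orientations are given as a rotation vector (axis times angle).
In Python, from bench import * gives the robot as it stands.
- The arm moves only by the tool jog_arm, never from a script. Its argument "plan" is a list of rows, each a list of 2 entries, a list of its own where there are three numbers: the shift along the world's x, y, z in cm, then the turn about the world's z in rad. In form: [[[tx, ty, tz], twist], ...]. A call has 1 to 12 rows; each row shifts and turns the commanded pose from where the row before left it; what a row does not reach is not made up. A row lasts 1/10 s, in which the tool goes at most 50 mm and 8.59 degrees, less where a joint would pass 70% of its speed; a pose out of reach is approached as far as the arm can. A call is refused whole if a number of a shift passes 5 or a number of a turn 0.15, either way. A call with a gripper value outside its range is refused whole. "hand" is the finger opening in cm, from 0 to 8.54, set as the call begins (left out, the last holds). The fingers move at their own pace and stop on an object; "grip_force" is the grip in N (left out, the last holds). Time passes only in rows, so rows that do not move let the fingers close. It gives the time, the measured TCP pose, the force and the opening at its end, in the units of the state.
- get_obs(): the state, without advancing time (a new reading comes with each control period).
- grab_frame(name): name is "scene" or "top" or "wrist"; returns the picture (400x640x3 uint8, red, green, blue); there is no depth.
- get_calibration(name): a dict with "intrinsics" (3x3 intrinsics, pixels), "k1" (the pictures are not rectified: a ray, as slopes to the right and down, at radius r is drawn at 1 + k1 r^2 times it, then the intrinsics apply), "xyz" and "orientation" of the camera in the world. Camera axes: x right, y down, z forward; pixel columns grow to the right and rows downward; lengths in m; the calibration is good to about 2 mm. A picture is of the moment at which its call begins: read the wrist's pose just before it. get_calibration takes no time and is no camera call; for the wrist camera it gives the pose at the moment of the call.
- hand_in(): hands the job in, once; it reports no verdict.
The state is a dict: "clock": time; "joints": joint angles; "qvel": joint speeds; "tau": joint torques, N m; "tcp_pos": TCP position; "orientation": TCP orientation; "contact_force": force on the tool from outside, world axes, zero at the start; "moment": the same for the moment, N m; "grip_width": finger opening in m.
Only numpy, scipy, OpenCV 4.12 (cv2) and the standard library are available. Lean on these libraries where they do the work, as an engineer would, in place of code of your own. Each camera call takes 0.05 s, during which the arm holds its last target. There are 200 camera calls.

## Working session

There is one attempt and no reset: what is moved stays moved. The work goes in short steps, Python scripts to look and compute and a tool call to move; the robot and the scene stay as the last step left them, time stands still between calls to the robot, and variables do not carry over. Pictures are saved under pics/ and viewed, about 8 in all and at most 12, crops included, and the job is handed in when it is done.

Besides the shell and the picture viewer there is one more tool, called after "Call:" as name(argument=value, ...), one argument or row to a line, values as JSON. jog_arm: Moves the arm, as the interface text tells. Its arguments: {"type":"object","properties":{"plan":{"type":"array","items":{"type":"array"}},"hand":{"type":"number"},"grip_force":{"type":"number"}},"required":["plan"]}

```bash
mkdir -p pics; ls
python3 - <<'E'
from bench import *
import cv2
for n in ("top","scene"):
    f=grab_frame(n); cv2.imwrite(f"pics/{n}0.png",f[:,:,::-1]); c=get_calibration(n); print(n,c)
o=get_obs(); print(o)
E
```

```text
pics
top {'intrinsics': array([[457.44125244,   0.        , 317.13340317],
       [  0.        , 457.44125244, 192.03389849],
       [  0.        ,   0.        ,   1.        ]]), 'k1': -0.0263800358248308, 'xyz': array([ 0.35167808, -0.02020728,  1.19021561]), 'orientation': array([-2.09236464,  2.11544798, -0.17450601])}
scene {'intrinsics': array([[494.89133822,   0.        , 314.21746053],
       [  0.        , 494.89133822, 206.48106172],
       [  0.        ,   0.        ,   1.        ]]), 'k1': 0.042943035247309344, 'xyz': array([ 1.16229424, -0.68288104,  0.69542036]), 'orientation': array([-2.0484181 , -0.8082758 ,  0.42092403])}
{'clock': 0.1, 'joints': array([-1.34808517,  0.47773231,  0.02235911,  1.55636168, -0.01147435,
        1.10930046, -0.08310656]), 'qvel': array([-0.00053849, -0.0020789 , -0.00032199, -0.0029044 , -0.00148131,
       -0.00025643, -0.00083934]), 'tau': array([ 3.83900246e-03, -5.97764182e+01,  1.61317628e+00, -2.81953597e+01,
        1.27425665e-02,  4.95242479e-03,  3.50657061e-06]), 'tcp_pos': array([0.21912828, 0.63799869, 0.30300935]), 'orientation': array([-5.17234398e-01, -3.09859469e+00,  2.62129552e-03]), 'contact_force': array([-0.84178056,  0.65734977,  0.0693356 ]), 'moment': array([-0.01375449, -0.01272667, -0.0520584 ]), 'grip_width': 0.08537725459336183}
```

View pics/top0.png

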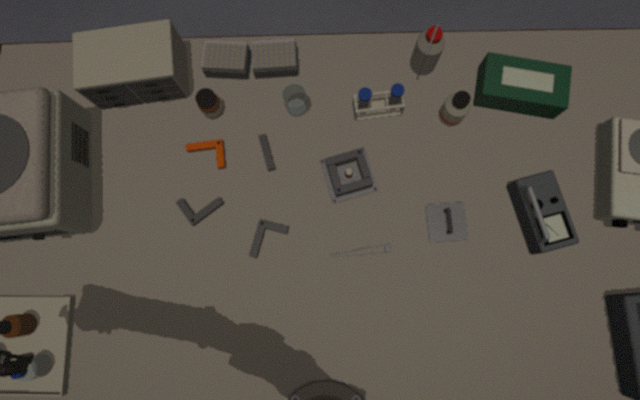

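View pics/scene0.png

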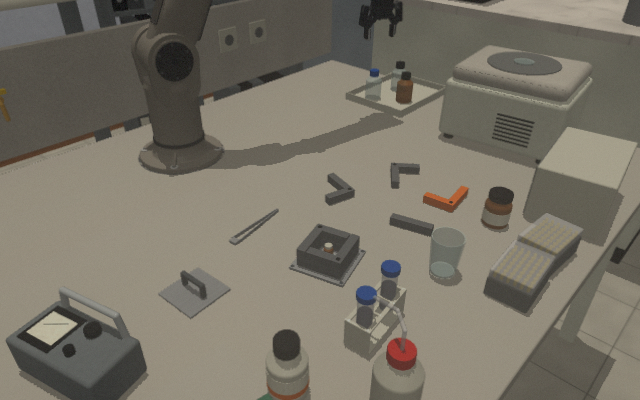

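Candidates (top view). Grey Ls are at (200,208) and (270,235), which are the bricks wanted. The orange L at (210,150) is a look-alike to leave, and the straight brick at (267,152) isn't needed. The shield is at (348,175), the cover at (446,221), and the forceps at (362,250).

```bash
cat > h.py <<'E'
from bench import *
import numpy as np, cv2
from scipy.spatial.transform import Rotation as R
def rays(c,uv):
    p=cv2.undistortPoints(np.array(uv,float).reshape(-1,1,2),c["intrinsics"],np.array([c["k1"],0,0,0,0.])).reshape(-1,2)
    return np.c_[p,np.ones(len(p))]@R.from_rotvec(c["orientation"]).as_matrix().T
def plane(c,uv,z):
    d=rays(c,uv); return (c["xyz"]+d*((z-c["xyz"][2])/d[:,2])[:,None])[:,:2]
def proj(c,P):
    r=R.from_rotvec(c["orientation"]).inv()
    return cv2.projectPoints(np.array(P,float).reshape(-1,1,3),r.as_rotvec(),r.apply(-c["xyz"]),c["intrinsics"],np.array([c["k1"],0,0,0,0.]))[0].reshape(-1,2)
E
python3 - <<'E'
from h import *
f=cv2.imread("pics/top0.png"); c=get_calibration("top")
cv2.imwrite("pics/crop0.png",cv2.resize(f[125:265,170:480],None,fx=2.58,fy=2.58,interpolation=cv2.INTER_CUBIC))
for n,uv,z in [("L1corner",(194,220),.022),("L2corner",(262,223),.022),("shield",(348,174),.05),("cover",(447,221),.005),("forceps",(362,250),0),("straight",(267,152),.022)]: print(n,plane(c,[uv],z).round(3))
g=f.mean(2); print(g[205:235,180:300:1].min(), g[208,180:230].astype(int), g[245,240:300].astype(int), f[150,200:225].tolist()[:3])
c=get_calibration("wrist"); o=get_obs(); T=R.from_rotvec(o["orientation"]).inv()
print("cam in tool",T.apply(c["xyz"]-o["tcp_pos"]),(T*R.from_rotvec(c["orientation"])).as_matrix().round(3),c["intrinsics"],c["k1"],T.inv().as_matrix().round(3))
E
```

```text
L1corner [[0.515 0.337]]
L2corner [[0.505 0.159]]
shield [[ 0.625 -0.065]]
cover [[ 0.507 -0.32 ]]
forceps [[ 0.435 -0.099]]
straight [[0.695 0.148]]
31.0 [71 63 62 61 59 60 63 55 54 43 57 69 83 94 94 94 99 97 94 95 89 89 83 67
 65 66 61 62 55 61 62 59 63 61 49 44 47 61 75 86 88 96 96 95 97 97 92 94
 94 94] [94 94 94 98 93 97 96 95 94 97 88 84 67 67 62 66 70 64 63 53 57 77 94 96
 94 98 91 98 96 97 98 91 96 92 99 93 95 96 96 96 93 94 93 94 95 93 96 94
 95 95 94 92 97 96 95 94 93 95 94 99] [[34, 46, 73], [43, 56, 76], [51, 63, 82]]
cam in tool [ 0.08012944  0.00036259 -0.0698015 ] [[ 0.001 -0.95  -0.312]
 [ 1.     0.001  0.   ]
 [ 0.    -0.312  0.95 ]] [[318.23209853   0.         318.36930684]
 [  0.         318.23209853 199.87521797]
 [  0.           0.           1.        ]] -0.04262074618714371 [[-0.946  0.325 -0.   ]
 [ 0.325  0.946 -0.002]
 [-0.    -0.002 -1.   ]]
```

View pics/crop0.png

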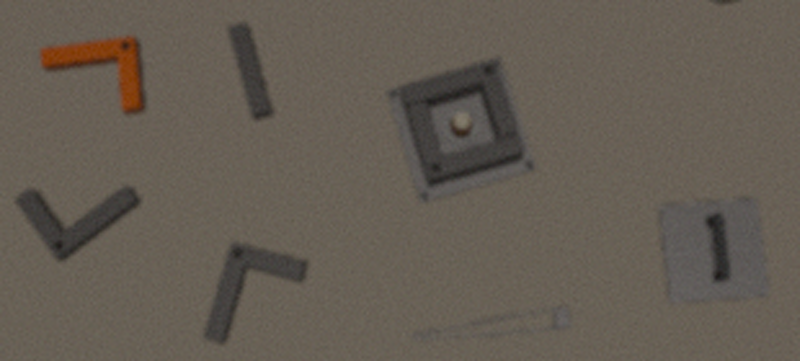

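The crop shows L1 with its holed corner at (62,243) and L2 with its corner at (237,250). Both are dark grey. The orange L is separate at (95,60). The second course's holes are at (492,70) and (435,168). Next I move over the two grey bricks for a close look.

Call:
jog_arm(
  plan=[
    [[1.4,-1.9,0],0],
    [[2.6,-3.6,0],0.01],
    [[2.8,-3.9,0],0.01],
    [[2.8,-3.9,0],0.01],
    [[2.8,-3.9,0],0.01],
    [[2.8,-3.9,0],0.01],
    [[2.8,-3.9,-1],0.01],
    [[2.8,-3.9,-1],0.01],
    [[2.8,-3.9,-1],0.01],
    [[2.2,-3.3,-1],0],
    [[1.4,-2,-1],0],
    [[0,0,0],0],
  ],
)

```text
clock: 1.3
tcp_pos: [0.4927, 0.2526, 0.2524]
orientation: [-0.404, -3.115, 0.006]
contact_force: [0.1, -0.5, -0.2]
grip_width: 0.0851
```

```bash
cat > look.py <<'E'
from h import *
import sys,pickle
n=sys.argv[1]; o=get_obs(); c=get_calibration("wrist"); f=grab_frame("wrist")[:,:,::-1]
cv2.imwrite(f"pics/{n}.png",f); pickle.dump((o,c),open(f"{n}.pkl","wb"))
print(o["clock"],o["tcp_pos"].round(4),R.from_rotvec(o["orientation"]).as_matrix()[:2,1].round(4),abs(o["qvel"]).max().round(3))
E
python3 look.py w1
```

```text
1.3 [0.4927 0.2526 0.2524] [0.255  0.9669] 0.062
```

View pics/w1.png

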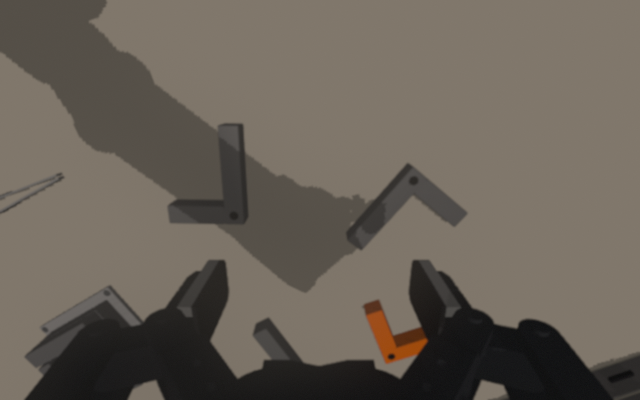

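The wrist view shows L2 (long leg up) with its corner hole at (234,215), and L1 with its hole at (413,181). The orange L is apart at (395,345). I'll zoom in to read the top-face corners.

Run:
```python
import cv2
f=cv2.imread("pics/w1.png")[110:260,155:475]
f=cv2.resize(f,None,fx=2.5,fy=2.5,interpolation=cv2.INTER_CUBIC); cv2.imwrite("pics/c1.png",cv2.convertScaleAbs(f,alpha=1.7))
```

```text
(no output)
```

View pics/c1.png

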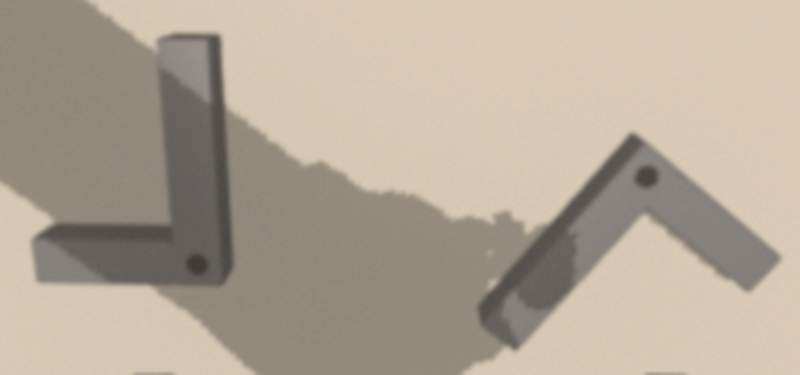

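```bash
cat >> h.py <<'E'
M=dict(oc=(-50,-50),lo=(50,-50),li=(50,-30),cr=(-30,-30),si=(-30,28),so=(-50,28),h=(-40,-40))
def fit(c,z,px,model=M):
    k=list(px); P=plane(c,[px[i] for i in k],z); Q=np.array([model[i] for i in k])/1e3
    p0,q0=P.mean(0),Q.mean(0); A=(Q-q0).T@(P-p0); t=np.arctan2(A[0,1]-A[1,0],A[0,0]+A[1,1])
    r=np.array([[np.cos(t),-np.sin(t)],[np.sin(t),np.cos(t)]]); o=p0-r@q0
    res=(P-(Q@r.T+o))*1e3
    return o,t,dict(zip(k,res.round(1).tolist()))
E
python3 - <<'E'
from h import *
import pickle
o,c=pickle.load(open("w1.pkl","rb"))
cv=lambda d:{k:(155+(x+.5)/2.5-.5,110+(y+.5)/2.5-.5) for k,(x,y) in d.items()}
for px in [cv(dict(oc=(221,285),lo=(209,38),li=(158,40),cr=(174,241),si=(33,240),so=(38,282),h=(197,265))),
           cv(dict(h=(647,177),cr=(645,210),so=(780,258),si=(750,292)))]:
    x,t,res=fit(c,.022,px); print(x.round(4),t.round(4),res)
    r=np.array([[np.cos(t),-np.sin(t)],[np.sin(t),np.cos(t)]])
    print("grip",(r@[-.004,-.040]+x).round(4), "jaw yaw",(t+np.pi/2))
    P=[np.r_[r@np.array(M[k])/1e3+x,.022] for k in M]; print({k:((q-[155,110])*2.5).round(0) for k,q in zip(M,proj(c,P))})
print(proj(c,[[0.5,.25,0.]]))
E
```

```text
[0.4556 0.133 ] 2.867 {'oc': [-1.6, -1.1], 'lo': [-0.1, -0.5], 'li': [1.0, 0.1], 'cr': [0.3, 0.6], 'si': [1.0, 0.8], 'so': [-0.7, 0.9], 'h': [0.0, -0.8]}
grip [0.4703 0.1705] jaw yaw 4.437766880582135
{'oc': array([224., 287.]), 'lo': array([210.,  37.]), 'li': array([156.,  37.]), 'cr': array([172., 240.]), 'si': array([ 30., 237.]), 'so': array([ 36., 283.]), 'h': array([198., 264.])}
[0.5701 0.334 ] -0.9195 {'h': [0.7, 0.8], 'cr': [-0.2, -0.3], 'so': [-0.1, -1.3], 'si': [-0.4, 0.8]}
grip [0.5358 0.3129] jaw yaw 0.6513085665758771
{'oc': array([643., 140.]), 'lo': array([478., 326.]), 'li': array([514., 353.]), 'cr': array([645., 210.]), 'si': array([747., 293.]), 'so': array([782., 257.]), 'h': array([644., 175.])}
[[318.29607972 183.61076781]]
```

Call:
jog_arm(
  hand=5.5,
  grip_force=100,
  plan=[
    [[-0.5,-1.6,-1.5],-0.01],
    [[-0.7,-2.4,-3],-0.01],
    [[-0.7,-2.4,-3],0],
    [[-0.3,-1.4,-2.5],0],
    [[0,-0.4,-1.5],0],
    [[0,0,-0.8],0],
    [[0,0,0],0],
    [[0,0,0],0],
    [[0,0,0],0],
  ],
)

```text
clock: 2.25
tcp_pos: [0.4698, 0.1766, 0.1318]
orientation: [0.422, 3.112, 0.002]
contact_force: [-0.0, 0.6, 1.1]
grip_width: 0.0549
```

```bash
python3 look.py w2
```

```text
2.25 [0.4698 0.1766 0.1318] [0.2664 0.9639] 0.006
```

View pics/w2.png

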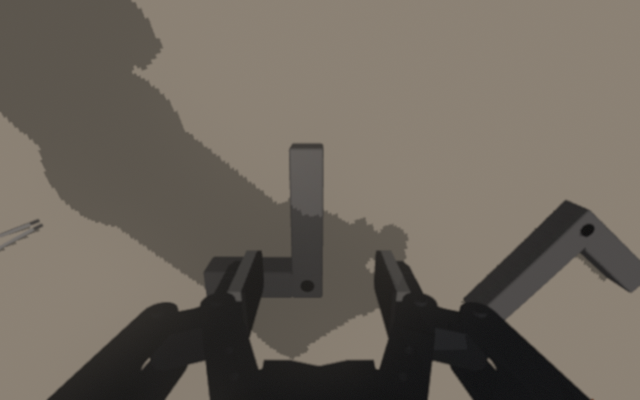

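The view shows L2's leg at u≈290–323 with its hole at (307,286), about 6 mm left of the jaw centre and parallel to the tool. I'll correct that using the hole.

Run:
```python
from h import *
import pickle
o,c=pickle.load(open("w2.pkl","rb"))
x,t,res=fit(c,.022,dict(h=(307.5,286),lo=(323,150),li=(290.5,150),oc=(322,296)))
r=np.array([[np.cos(t),-np.sin(t)],[np.sin(t),np.cos(t)]])
print(x,t,res,"grip",(r@[-.004,-.040]+x),t-np.pi/2,np.arctan2(.9639,.2664), (r@[-.004,-.040]+x-o["tcp_pos"][:2])*100)
```

```text
[0.45555388 0.13231827] 2.866444516853556 {'h': [0.1, 0.1], 'lo': [0.8, -0.9], 'li': [1.3, 0.6], 'oc': [-2.2, 0.3]} grip [0.470271   0.16972691] 1.2956481900586594 1.3011501790662434 [ 0.0489184  -0.68313051]
```

Call:
jog_arm(
  plan=[
    [[0.05,-0.68,-0.5],-0.005],
    [[0,0,-2],0],
    [[0,0,-1.5],0],
    [[0,0,-1],0],
    [[0,0,-0.55],0],
    [[0,0,0],0],
    [[0,0,0],0],
  ],
)

```text
clock: 3.0
tcp_pos: [0.47, 0.1686, 0.0757]
orientation: [0.432, 3.111, 0.0]
contact_force: [0.1, 0.6, 1.3]
grip_width: 0.0549
```

Call:
jog_arm(
  hand=0,
  plan=[
    [[0,0,0],0],
    [[0,0,0],0],
    [[0,0,0],0],
    [[0,0,0],0],
    [[0,0,0],0],
    [[0,0,0],0],
    [[0,0,0],0],
  ],
)

```text
clock: 3.7
tcp_pos: [0.47, 0.1689, 0.0762]
orientation: [0.431, 3.111, 0.001]
contact_force: [-1.4, 0.7, 7.3]
grip_width: 0.0178
```

Call:
jog_arm(
  plan=[
    [[0,0,0.5],0],
    [[0,0,1.5],0],
    [[0,0,3],0],
    [[0,0,3],0],
    [[1.5,-1,3],0.05],
    [[2.5,-2,3],0.08],
    [[3,-2.2,2],0.08],
    [[3.2,-2.4,0.8],0.08],
    [[3.3,-2.4,0],0.08],
    [[3.3,-2.4,0],0.08],
    [[3.3,-2.4,0],0.08],
    [[3,-2,0],0.04],
  ],
)

```text
clock: 4.9
tcp_pos: [0.7007, -0.0015, 0.2419]
orientation: [0.462, -3.104, 0.0]
contact_force: [0.6, 0.4, -6.6]
grip_width: 0.0177
```

Call:
jog_arm(
  plan=[
    [[2.4,-1.6,0],0],
    [[1.5,-1,0],0],
    [[0.8,-0.5,0],0],
    [[0,0,0],0],
    [[0,0,0],0],
    [[0,0,0],0],
  ],
)

```text
clock: 5.5
tcp_pos: [0.7468, -0.0289, 0.2432]
orientation: [0.463, -3.106, -0.002]
contact_force: [-0.7, -0.1, -7.0]
grip_width: 0.0174
```

```bash
python3 look.py w3
```

```text
5.5 [ 0.7468 -0.0289  0.2432] [-0.2914  0.9566] 0.005
```

View pics/w3.png

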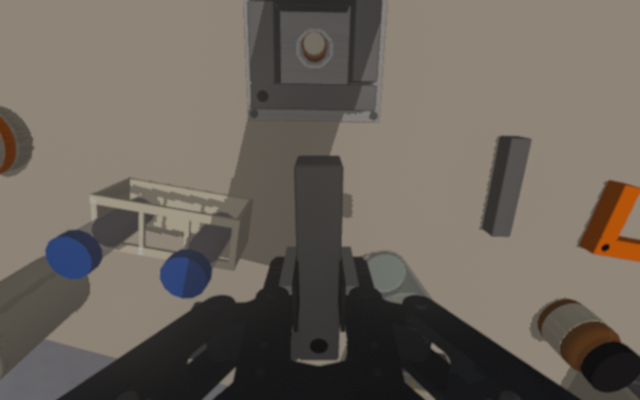

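w3 shows the brick held straight (leg at u≈319, hole (319,345)). The shield is partly cut off at the top, with a mid-course hole at (263,96). I'll shift 5.5 cm and read the shield's corners.

Call:
jog_arm(
  plan=[
    [[-1.3,-0.4,0],0],
    [[-2.6,-0.8,0],0],
    [[-1.4,-0.4,0],0],
    [[0,0,0],0],
    [[0,0,0],0],
    [[0,0,0],0],
  ],
)

```text
clock: 6.15
tcp_pos: [0.6953, -0.0454, 0.2438]
orientation: [-0.462, 3.106, 0.001]
contact_force: [-0.3, -0.3, -6.7]
grip_width: 0.0176
```

```bash
python3 look.py w4
python3 - <<'E'
import cv2
f=cv2.imread("pics/w4.png")[30:200,225:410]
f=cv2.resize(f,None,fx=3.5,fy=3.5,interpolation=cv2.INTER_CUBIC); cv2.imwrite("pics/c4.png",cv2.convertScaleAbs(f,alpha=1.7))
E
```

```text
6.15 [ 0.6953 -0.0454  0.2438] [-0.2911  0.9567] 0.009
```

View pics/c4.png

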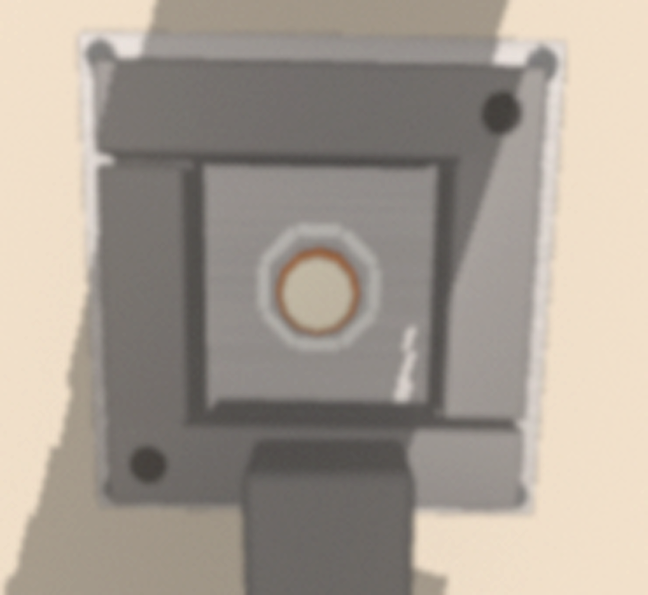

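Run:
```python
from h import *
import pickle
o,c=pickle.load(open("w4.pkl","rb"))
cv=lambda d:{k:(225+(x+.5)/3.5-.5,30+(y+.5)/3.5-.5) for k,(x,y) in d.items()}
px=dict(A=(501,112),B=(148,465),UL=(101,59),UR=(549,68),LL=(103,503),LR=(527,507),ul=(184,158),ur=(458,158),ll=(187,424),lr=(443,418))
m=dict(A=(-40,40),B=(40,-40),UL=(-50,-50),UR=(-50,50),LL=(50,-50),LR=(50,50),ul=(-30,-30),ur=(-30,30),ll=(30,-30),lr=(30,30))
x,t,res=fit(c,.05,cv(px),m); print("ring",x.round(4),t.round(4),res)
for s in (("A","B"),("UL","UR","LL","LR"),("ul","ur","ll","lr")):
    print(s,*fit(c,.05,cv({k:px[k] for k in s}),m)[:2])
pb=dict(UL=(80,33),UR=(566,41),LR=(532,512),LL=(100,508)); mb=dict(UL=(-62,-62),UR=(-62,62),LL=(62,-62),LR=(62,62))
print("base",*fit(c,.006,cv(pb),mb))
print("vialcap",plane(c,[cv(dict(a=(318,292)))["a"]],.043))
T=R.from_rotvec(o["orientation"]).as_matrix(); print("psi",np.arctan2(T[1,1],T[0,1]),"tilt",T[:,2])
P=plane(c,list(cv(dict(a=(247,475),b=(412,475))).values()),o["tcp_pos"][2]-.054)
print("brick end in tool mm",((np.c_[P,[o["tcp_pos"][2]-.054]*2]-o["tcp_pos"])@T*1e3).round(1))
# hole of carried brick: wrist w3 px (319,345)
o,c=pickle.load(open("w3.pkl","rb"));T=R.from_rotvec(o["orientation"]).as_matrix()
z=o["tcp_pos"][2]-.054;P=plane(c,[(319,345),(295.5,165),(342.5,165)],z); print(((np.c_[P,[z]*3]-o["tcp_pos"])@T*1e3).round(1))
```

```text
ring [ 0.6329 -0.0664] 0.2796 {'A': [0.3, -0.4], 'B': [0.4, -0.3], 'UL': [0.1, 2.2], 'UR': [1.1, -0.2], 'LL': [0.3, -1.6], 'LR': [-1.2, 1.1], 'ul': [0.9, 0.0], 'ur': [-0.3, 0.5], 'll': [0.5, -0.7], 'lr': [-2.0, -0.7]}
('A', 'B') [ 0.63323908 -0.0666928 ] 0.2807319279123205
('UL', 'UR', 'LL', 'LR') [ 0.63297881 -0.06599085] 0.27598246262404735
('ul', 'ur', 'll', 'lr') [ 0.63268203 -0.06656543] 0.2887003535281955
base [ 0.63311002 -0.06638324] 0.280758499422689 {'UL': [0.3, 1.0], 'UR': [0.7, -0.3], 'LR': [-0.7, -1.0], 'LL': [-0.4, 0.4]}
vialcap [[ 0.63271337 -0.06657535]]
psi 1.8661475150551805 tilt [ 1.17476177e-03  5.70380067e-04 -9.99999147e-01]
brick end in tool mm [[53.6 -8.9 53.9]
 [53.7  9.7 53.9]]
[[-35.1   0.6  54. ]
 [ 53.8  -8.8  54. ]
 [ 53.8   9.8  54.1]]
```

The ring axis is at (0.6330, -0.0664) with yaw 0.2805. Holes, corners, base plate and vial all agree within about 0.5 mm. I'll move the brick above its place.

Call:
jog_arm(
  plan=[
    [[-1.4,0.3,0],-0.015],
    [[-2.5,0.6,-0.5],0],
    [[-2,0.6,-1.5],0],
    [[-1.1,0.3,-2.5],0],
    [[0,0,-2.5],0],
    [[0,0,-1.5],0],
    [[0,0,-0.8],0],
    [[0,0,0],0],
    [[0,0,0],0],
    [[0,0,0],0],
  ],
)

```text
clock: 7.2
tcp_pos: [0.6258, -0.0285, 0.1516]
orientation: [-0.437, 3.109, -0.0]
contact_force: [0.1, 0.1, -7.4]
grip_width: 0.0175
```

```bash
cat > st.py <<'E'
from h import *
import sys
o=get_obs();T=R.from_rotvec(o["orientation"]).as_matrix();psi=np.arctan2(T[1,1],T[0,1])
print(o["clock"],o["tcp_pos"].round(5),"psi",psi.round(4),"tilt",T[:2,2].round(4),"F",o["contact_force"].round(1),"M",o["moment"].round(2),"w",o["grip_width"].round(4))
if len(sys.argv)>3: g=[float(a) for a in sys.argv[1:4]]; print("to go cm",((g[0]-o["tcp_pos"][0])*100).round(3),((g[1]-o["tcp_pos"][1])*100).round(3),"turn",(g[2]-psi).round(4))
E
python3 st.py .6253 -.0274 1.8513
```

```text
Traceback (most recent call last):
  File "st.py", line 4, in <module>
    print(o["clock"],o["tcp_pos"].round(5),"psi",psi.round(4),"tilt",T[:2,2].round(4),"F",o["contact_force"].round(1),"M",o["moment"].round(2),"w",o["grip_width"].round(4))
                                                                                                                                                   ^^^^^^^^^^^^^^^^^^^^^
AttributeError: 'float' object has no attribute 'round'
```

```bash
sed -i 's/o\["grip_width"\].round(4)/round(o["grip_width"],4)/' st.py; python3 st.py .6253 -.0274 1.8513
```

```text
7.2 [ 0.62577 -0.02847  0.15163] psi 1.8498 tilt [0.0023 0.0001] F [ 0.1  0.1 -7.4] M [ 0.09  0.09 -0.01] w 0.0175
to go cm -0.047 0.107 turn 0.0015
```

Call:
jog_arm(
  plan=[
    [[-0.05,0.11,0],0],
    [[0,0,-0.8],0],
    [[0,0,-0.8],0],
    [[0,0,-0.4],0],
    [[0,0,-0.1],0],
    [[0,0,-0.05],0],
    [[0,0,0],0],
    [[0,0,0],0],
  ],
)

```text
clock: 8.0
tcp_pos: [0.6244, -0.0273, 0.1292]
orientation: [-0.437, 3.111, -0.0]
contact_force: [-0.0, -0.3, -6.1]
grip_width: 0.0178
```

```bash
python3 st.py .6253 -.0274 1.8513
```

```text
8.0 [ 0.62444 -0.0273   0.12917] psi 1.8499 tilt [0.0005 0.    ] F [-0.  -0.3 -6.1] M [ 0.08  0.13 -0.  ] w 0.0178
to go cm 0.086 -0.01 turn 0.0014
```

Call:
jog_arm(
  plan=[
    [[0.08,0,0],0],
    [[0,0,-0.05],0],
    [[0,0,-0.05],0],
    [[0,0,-0.05],0],
    [[0,0,0],0],
    [[0,0,0],0],
  ],
)

```text
clock: 8.6
tcp_pos: [0.625, -0.0273, 0.1274]
orientation: [0.437, -3.111, -0.0]
contact_force: [-1.0, -0.3, -6.7]
grip_width: 0.018
```

```bash
python3 st.py .6253 -.0274 1.8513
```

```text
8.6 [ 0.62502 -0.02729  0.12738] psi 1.85 tilt [-0.0001  0.    ] F [-1.  -0.3 -6.7] M [0.07 0.1  0.01] w 0.018
to go cm 0.028 -0.011 turn 0.0013
```

Call:
jog_arm(
  plan=[
    [[0.02,0,-0.04],0],
    [[0,0,-0.04],0],
    [[0,0,-0.04],0],
    [[0,0,0],0],
    [[0,0,0],0],
  ],
)

```text
clock: 9.1
tcp_pos: [0.6252, -0.0273, 0.1264]
orientation: [-0.437, 3.111, 0.0]
contact_force: [-1.1, -0.0, -4.8]
grip_width: 0.0176
```

```bash
python3 st.py .6253 -.0274 1.8513
```

```text
9.1 [ 0.62525 -0.0273   0.12636] psi 1.8499 tilt [0. 0.] F [-1.1 -0.  -4.8] M [0.1  0.29 0.01] w 0.0176
to go cm 0.005 -0.01 turn 0.0014
```

Call:
jog_arm(
  plan=[
    [[0,0,-0.03],0],
    [[0,0,-0.03],0],
    [[0,0,0],0],
    [[0,0,0],0],
  ],
)

```text
clock: 9.5
tcp_pos: [0.6253, -0.0273, 0.1263]
orientation: [-0.437, 3.111, 0.0]
contact_force: [-5.0, 0.5, 5.1]
grip_width: 0.0178
```

Call:
jog_arm(
  hand=3.2,
  plan=[
    [[0,0,0],0],
    [[0,0,0],0],
    [[0,0,0],0],
    [[0,0,0],0],
  ],
)

```text
clock: 9.9
tcp_pos: [0.6257, -0.0273, 0.1257]
orientation: [-0.437, 3.11, -0.0]
contact_force: [0.0, -0.0, 0.7]
grip_width: 0.0322
```

```bash
python3 st.py .6253 -.0274 1.8513
```

```text
9.9 [ 0.62567 -0.02729  0.12573] psi 1.85 tilt [ 0.0009 -0.    ] F [ 0.  -0.   0.7] M [-0.03  0.    0.01] w 0.0322
to go cm -0.037 -0.011 turn 0.0013
```

Call:
jog_arm(
  plan=[
    [[0,0,0.8],0],
    [[0,0,2],0],
    [[0,0,3.5],0],
    [[0,0,3.5],0],
    [[0,0,2.2],0],
    [[0,0,1],0],
    [[0,0,0],0],
    [[0,0,0],0],
    [[0,0,0],0],
  ],
)

```text
clock: 10.8
tcp_pos: [0.6244, -0.0272, 0.2539]
orientation: [0.437, -3.108, -0.0]
contact_force: [0.2, -0.0, 0.5]
grip_width: 0.0319
```

```bash
python3 look.py w5
cat >> h.py <<'E'
def hole(f,c,xy,z,w=13):
    u=proj(c,[[*xy,z]])[0]; a,b=np.round(u).astype(int); g=cv2.GaussianBlur(f[b-w:b+w+1,a-w:a+w+1].mean(2).astype(np.float32),(0,0),.7)
    m=(g<(g.min()+np.median(g))/2).astype(np.uint8); n,l,s,ce=cv2.connectedComponentsWithStats(m)
    k=l[np.unravel_index(g.argmin(),g.shape)]; q=ce[k]+[a-w,b-w]
    return u.round(1),q.round(1),s[k][4],plane(c,[q],z)[0]
E
python3 - <<'E'
from h import *
import pickle
o,c=pickle.load(open("w5.pkl","rb")); f=cv2.imread("pics/w5.png")
ax=np.array([.6330,-.0666]); t=.2805; r=np.array([[np.cos(t),-np.sin(t)],[np.sin(t),np.cos(t)]])
for n,l,z in (("new",(.04,.04),.072),("midB",(.04,-.04),.05)):
    u,q,a,P=hole(f,c,ax+r@l,z); print(n,u,q,a,"base-frame mm",(r.T@(P-ax)*1e3).round(2))
g=f[100:300,150:400]; cv2.imwrite("pics/c5.png",cv2.convertScaleAbs(cv2.resize(g,None,fx=2.9,fy=2.9,interpolation=cv2.INTER_CUBIC),alpha=1.6))
E
```

```text
10.8 [ 0.6244 -0.0272  0.2539] [-0.2757  0.9612] 0.003
new [317.7 238.3] [317.9 237.8] 70 base-frame mm [39.49 40.21]
midB [232.2 228.3] [232.1 228.5] 61 base-frame mm [ 40.14 -40.12]
```

View pics/c5.png

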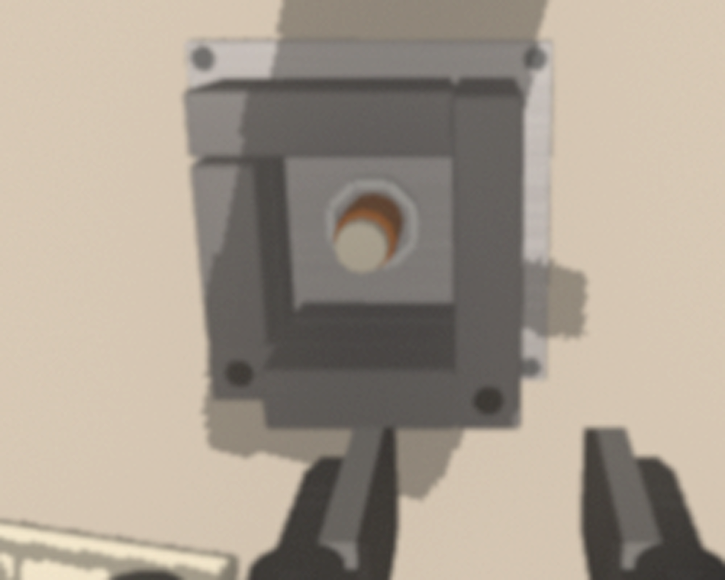

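c5 shows the first brick flush on the ring: its hole at (488,401) reads (39.5, 40.2) mm in the base frame against the ideal (40, 40), and the vial is untouched. Now brick L1.

Call:
jog_arm(
  hand=5.5,
  plan=[
    [[-0.4,1.6,0],-0.06],
    [[-0.8,3,0],-0.11],
    [[-0.9,3.5,0],-0.12],
    [[-0.9,3.5,0],-0.12],
    [[-0.9,3.5,0],-0.12],
    [[-0.9,3.5,0],-0.12],
    [[-0.9,3.5,0],-0.12],
    [[-0.9,3.5,0],-0.12],
    [[-0.9,3.5,-1],-0.12],
    [[-0.7,2.8,-2],-0.11],
    [[-0.5,1.6,-2.5],-0.08],
    [[-0.1,0.5,-2.5],0],
  ],
)

```text
clock: 12.05
tcp_pos: [0.5355, 0.3159, 0.1737]
orientation: [-1.392, -2.815, 0.0]
contact_force: [0.2, -0.9, 0.6]
grip_width: 0.0549
```

Call:
jog_arm(
  plan=[
    [[0,0,-2],0],
    [[0,0,-1],0],
    [[0,0,0],0],
    [[0,0,0],0],
    [[0,0,0],0],
  ],
)

```text
clock: 12.55
tcp_pos: [0.538, 0.3127, 0.1467]
orientation: [1.396, 2.813, 0.003]
contact_force: [-0.9, -0.6, 0.1]
grip_width: 0.0547
```

```bash
python3 look.py w6; python3 st.py .5358 .3129 .651
python3 - <<'E'
import cv2
g=cv2.imread("pics/w6.png")[90:330,160:480]; cv2.imwrite("pics/c6.png",cv2.convertScaleAbs(cv2.resize(g,None,fx=2.5,fy=2.5,interpolation=cv2.INTER_CUBIC),alpha=1.6))
E
```

```text
12.55 [0.538  0.3127 0.1467] [0.7965 0.6047] 0.004
12.6 [0.538   0.31283 0.1468 ] psi 0.6495 tilt [0.0017 0.0013] F [0.4 0.1 0.3] M [ 0.03 -0.04 -0.01] w 0.055
to go cm -0.22 0.007 turn 0.0015
```

View pics/c6.png

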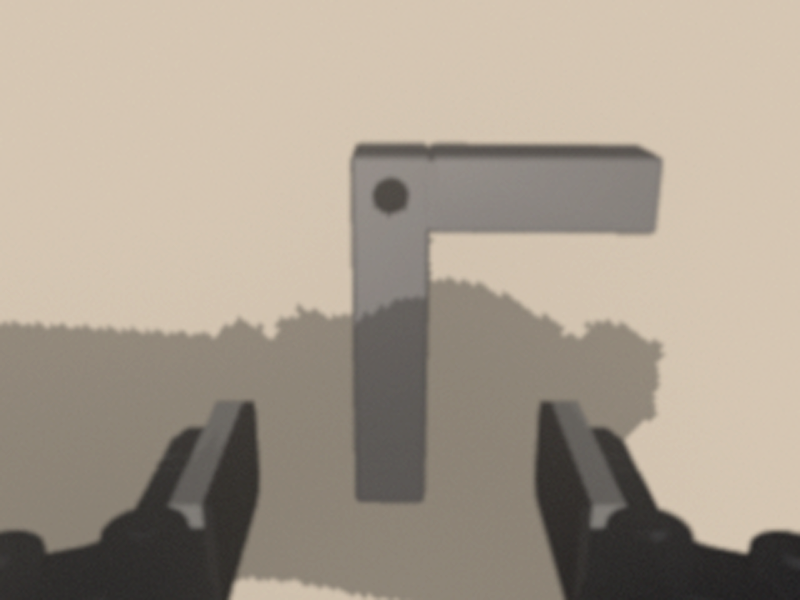

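The crop shows L1 square between the jaws, hole at (391,195) and leg u 355–427, slightly left of jaw centre.

Run:
```python
from h import *
import pickle
o,c=pickle.load(open("w6.pkl","rb"))
cv=lambda d:{k:(160+(x+.5)/2.5-.5,90+(y+.5)/2.5-.5) for k,(x,y) in d.items()}
x,t,res=fit(c,.022,cv(dict(oc=(354,158),h=(391,195),cr=(429,233),si=(655,233),so=(661,160),lo=(357,500),li=(424,500))))
r=np.array([[np.cos(t),-np.sin(t)],[np.sin(t),np.cos(t)]]); g=r@[-.004,-.040]+x
print(x,t,res,"grip",g,"psi",t+np.pi/2,"togo",(g-o["tcp_pos"][:2])*100)
```

```text
[0.57033404 0.33429425] -0.9261184964368473 {'oc': [1.5, -0.2], 'h': [0.4, -0.2], 'cr': [-0.1, -0.2], 'si': [-0.7, -0.2], 'so': [-0.2, -1.6], 'lo': [-0.1, 1.4], 'li': [-0.9, 0.9]} grip [0.53595853 0.31345379] psi 0.6446778303580493 togo [-0.20638037  0.07164048]
```

Call:
jog_arm(
  plan=[
    [[-0.2,0.07,-0.5],-0.005],
    [[0,0,-2.2],0],
    [[0,0,-2],0],
    [[0,0,-1.4],0],
    [[0,0,-0.8],0],
    [[0,0,0],0],
    [[0,0,0],0],
    [[0,0,0],0],
  ],
)

```text
clock: 13.4
tcp_pos: [0.5358, 0.3137, 0.0775]
orientation: [1.403, 2.81, 0.002]
contact_force: [0.6, -0.2, 0.1]
grip_width: 0.0549
```

```bash
python3 st.py .5360 .3135 .6447
```

```text
13.4 [0.53581 0.31372 0.0775 ] psi 0.6448 tilt [0.0013 0.0009] F [ 0.6 -0.2  0.1] M [-0.03  0.    0.01] w 0.0549
to go cm 0.019 -0.022 turn -0.0001
```

Call:
jog_arm(
  hand=0,
  plan=[
    [[0,0,0],0],
    [[0,0,0],0],
    [[0,0,0],0],
    [[0,0,0],0],
    [[0,0,0],0],
    [[0,0,0.5],0],
    [[0,0,1.5],0],
    [[0,0,3],0],
    [[0,0,3.5],0],
    [[0,0,3.5],0],
    [[0,0,3],0],
    [[0.5,-2,1.5],0.07],
  ],
)

```text
clock: 14.6
tcp_pos: [0.5394, 0.2973, 0.2449]
orientation: [1.295, 2.862, 0.008]
contact_force: [-0.2, 1.8, -9.0]
grip_width: 0.0176
```

Call:
jog_arm(
  plan=[
    [[0.8,-3,0],0.11],
    [[0.8,-3.3,0],0.11],
    [[0.8,-3.3,0],0.11],
    [[0.8,-3.3,0],0.11],
    [[0.8,-3.3,0],0.11],
    [[0.8,-3.3,0],0.11],
    [[0.8,-3.3,0],0.11],
    [[0.8,-3.3,0],0.11],
    [[0.8,-3.3,0],0.11],
    [[0.8,-3.3,0],0.11],
    [[0.8,-3,0],0.0366],
    [[0.6,-2.4,0],0],
  ],
)

```text
clock: 15.8
tcp_pos: [0.6335, -0.0906, 0.2416]
orientation: [0.437, -3.11, 0.002]
contact_force: [-0.1, -0.4, -9.2]
grip_width: 0.0178
```

Call:
jog_arm(
  plan=[
    [[0.4,-1.6,0],0],
    [[0.1,-0.6,0],0],
    [[0,0,0],0],
    [[0,0,0],0],
    [[0,0,0],0],
  ],
)

```text
clock: 16.3
tcp_pos: [0.6392, -0.1073, 0.2415]
orientation: [0.444, -3.11, -0.002]
contact_force: [0.8, 0.5, -8.1]
grip_width: 0.0178
```

```bash
python3 look.py w7; python3 st.py .6399 -.1062 1.8513
python3 - <<'E'
from h import *
import pickle
o,c=pickle.load(open("w7.pkl","rb")); f=cv2.imread("pics/w7.png"); T=R.from_rotvec(o["orientation"]).as_matrix()
for dz in (.0545,.0565):
  P0=o["tcp_pos"]+T@[.0357,0,dz]
  u,q,a,P=hole(f,c,P0[:2],P0[2],15); print(u,q,a,"hole tool mm",(T.T@(np.r_[P,P0[2]]-o["tcp_pos"])*1e3).round(2))
E
```

```text
16.3 [ 0.6392 -0.1073  0.2415] [-0.2797  0.9601] 0.006
16.35 [ 0.63921 -0.10762  0.24159] psi 1.854 tilt [-0.0003  0.0009] F [-0.5 -0.3 -8.8] M [-0.11 -0.13  0.03] w 0.0174
to go cm 0.069 0.142 turn -0.0027
[317.7 207.7] [318.6 208.6] 323 hole tool mm [35.3   0.37 54.5 ]
[317.7 206.1] [318.6 208.6] 323 hole tool mm [34.58  0.37 56.5 ]
```

Call:
jog_arm(
  plan=[
    [[0.07,0.14,-0.5],-0.003],
    [[0,0,-2],0],
    [[0,0,-3],0],
    [[0,0,-2.5],0],
    [[0,0,-1],0],
    [[0,0,0],0],
    [[0,0,0],0],
    [[0,0,0],0],
  ],
)

```text
clock: 17.15
tcp_pos: [0.6411, -0.1083, 0.1533]
orientation: [-0.434, 3.108, -0.001]
contact_force: [-1.0, 0.1, -7.2]
grip_width: 0.0177
```

```bash
python3 st.py .6399 -.1062 1.8513
```

```text
17.15 [ 0.64112 -0.10829  0.15332] psi 1.8486 tilt [ 0.0031 -0.0003] F [-1.   0.1 -7.2] M [-0.11 -0.18  0.04] w 0.0177
to go cm -0.122 0.209 turn 0.0027
```

Call:
jog_arm(
  plan=[
    [[-0.12,0.21,0],0.003],
    [[0,0,0],0],
    [[0,0,0],0],
    [[0,0,0],0],
  ],
)

```text
clock: 17.55
tcp_pos: [0.6388, -0.1061, 0.1519]
orientation: [-0.44, 3.11, -0.0]
contact_force: [0.2, -0.8, -8.0]
grip_width: 0.0173
```

```bash
python3 st.py .6399 -.1062 1.8513
```

```text
17.55 [ 0.6388  -0.1061   0.15186] psi 1.8516 tilt [ 0.0003 -0.    ] F [ 0.2 -0.8 -8. ] M [-0.12 -0.12  0.01] w 0.0173
to go cm 0.11 -0.01 turn -0.0003
```

Call:
jog_arm(
  plan=[
    [[0.1,0,-0.3],0],
    [[0,0,-0.6],0],
    [[0,0,-0.6],0],
    [[0,0,-0.4],0],
    [[0,0,0],0],
    [[0,0,0],0],
    [[0,0,0],0],
  ],
)

```text
clock: 18.25
tcp_pos: [0.6399, -0.1061, 0.1328]
orientation: [-0.439, 3.11, -0.0]
contact_force: [0.2, 0.2, -9.0]
grip_width: 0.0176
```

```bash
python3 st.py .6399 -.1062 1.8513
```

```text
18.25 [ 0.63995 -0.10614  0.13281] psi 1.8515 tilt [ 0.0004 -0.0001] F [ 0.2  0.2 -9. ] M [-0.05 -0.09  0.05] w 0.0176
to go cm -0.005 -0.006 turn -0.0002
```

Call:
jog_arm(
  plan=[
    [[0,0,-0.2],0],
    [[0,0,-0.15],0],
    [[0,0,-0.05],0],
    [[0,0,-0.05],0],
    [[0,0,0],0],
    [[0,0,0],0],
  ],
)

```text
clock: 18.85
tcp_pos: [0.6398, -0.1061, 0.1282]
orientation: [-0.44, 3.111, -0.0]
contact_force: [0.0, -0.1, -9.0]
grip_width: 0.0175
```

Call:
jog_arm(
  plan=[
    [[0,0,-0.04],0],
    [[0,0,-0.04],0],
    [[0,0,0],0],
    [[0,0,0],0],
  ],
)

```text
clock: 19.25
tcp_pos: [0.6398, -0.1061, 0.1275]
orientation: [-0.439, 3.11, -0.0]
contact_force: [-0.5, 0.1, -5.9]
grip_width: 0.0175
```

```bash
python3 st.py .6399 -.1062 1.8513
```

```text
19.25 [ 0.63983 -0.10611  0.1275 ] psi 1.8515 tilt [0.0002 0.    ] F [-0.5  0.1 -5.9] M [0.01 0.04 0.03] w 0.0175
to go cm 0.007 -0.009 turn -0.0002
```

Call:
jog_arm(
  plan=[
    [[0,0,-0.03],0],
    [[0,0,-0.03],0],
    [[0,0,0],0],
    [[0,0,0],0],
  ],
)

```text
clock: 19.65
tcp_pos: [0.6399, -0.1061, 0.1275]
orientation: [-0.439, 3.11, 0.0]
contact_force: [-4.3, 0.2, 4.0]
grip_width: 0.0176
```

Call:
jog_arm(
  hand=3.2,
  plan=[
    [[0,0,0],0],
    [[0,0,0],0],
    [[0,0,0],0],
    [[0,0,0],0],
  ],
)

```text
clock: 20.05
tcp_pos: [0.6401, -0.1061, 0.1268]
orientation: [-0.44, 3.11, -0.0]
contact_force: [-0.4, 0.0, 0.5]
grip_width: 0.0318
```

Call:
jog_arm(
  plan=[
    [[0,0,0.8],0],
    [[0,0,2],0],
    [[0.8,0.6,3.5],0],
    [[0.8,1.5,3.5],0],
    [[0.8,1,2],0],
    [[0.3,0.5,0.8],0],
    [[0,0,0],0],
    [[0,0,0],0],
    [[0,0,0],0],
  ],
)

```text
clock: 20.95
tcp_pos: [0.6655, -0.0711, 0.251]
orientation: [0.437, -3.108, 0.0]
contact_force: [-0.5, -0.6, -0.2]
grip_width: 0.0322
```

```bash
python3 look.py w8
python3 - <<'E'
from h import *
import pickle
o,c=pickle.load(open("w8.pkl","rb")); f=cv2.imread("pics/w8.png")
ax=np.array([.6330,-.0666]); t=.2805; r=np.array([[np.cos(t),-np.sin(t)],[np.sin(t),np.cos(t)]])
for n,l,z in (("first",(.04,.04),.072),("second",(-.04,-.04),.072)):
    u,q,a,P=hole(f,c,ax+r@l,z); print(n,u,q,a,"base-frame mm",(r.T@(P-ax)*1e3).round(2))
u=proj(c,[[*ax,.072]])[0].astype(int); print(u)
a,b=max(u[0]-105,0),max(u[1]-90,0); g=f[b:b+180,a:a+210]; cv2.imwrite("pics/c8.png",cv2.convertScaleAbs(cv2.resize(g,None,fx=3.3,fy=3.3,interpolation=cv2.INTER_CUBIC),alpha=1.7)); print(a,b)
E
```

```text
20.95 [ 0.6655 -0.0711  0.251 ] [-0.276   0.9612] 0.005
first [381.9 209.8] [382.1 209.3] 81 base-frame mm [39.51 40.11]
second [282.5 110.3] [283.2 111.6] 104 base-frame mm [-39.06 -39.55]
[334 162]
229 72
```

View pics/c8.png

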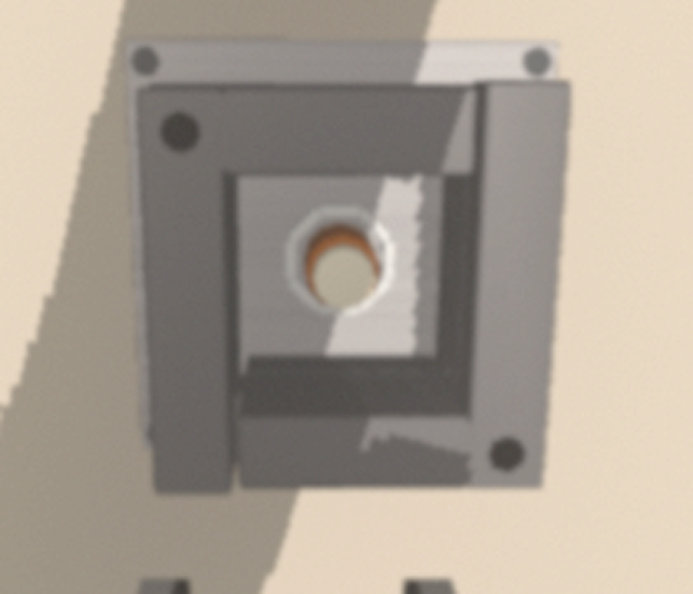

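c8 shows the third course closed up, with holes at (180,131) and (507,454) and the joints at about 2 mm. The second brick sits about 1 mm too far along base +x: its hole reads -39.1 against -40, and its leg end at v=493 compares with 488 for its neighbour. I'll regrip, lift slightly and shift it back.

Call:
jog_arm(
  plan=[
    [[-0.6,-0.8,0],0],
    [[-1,-1.4,-1.5],0],
    [[-0.8,-1.1,-3],0],
    [[-0.2,-0.2,-3],0],
    [[0,0,-1.5],0],
    [[0,0,0],0],
    [[0,0,0],0],
    [[0,0,0],0],
  ],
)

```text
clock: 21.8
tcp_pos: [0.6419, -0.1049, 0.1643]
orientation: [-0.44, 3.108, -0.001]
contact_force: [0.5, 0.7, 0.8]
grip_width: 0.0321
```

```bash
python3 st.py .6399 -.1061 1.8513
```

```text
21.8 [ 0.64191 -0.10493  0.1643 ] psi 1.852 tilt [ 0.0027 -0.0001] F [0.5 0.7 0.8] M [ 0.02 -0.04  0.01] w 0.0321
to go cm -0.201 -0.117 turn -0.0007
```

Call:
jog_arm(
  plan=[
    [[-0.15,-0.12,-0.5],0],
    [[0,0,-1],0],
    [[0,0,-1.2],0],
    [[0,0,-0.7],0],
    [[0,0,-0.3],0],
    [[0,0,0],0],
    [[0,0,0],0],
    [[0,0,0],0],
  ],
)

```text
clock: 22.6
tcp_pos: [0.6396, -0.1063, 0.1261]
orientation: [-0.44, 3.11, -0.0]
contact_force: [-0.4, -0.4, 0.7]
grip_width: 0.0315
```

```bash
python3 st.py .6399 -.1061 1.8513
```

```text
22.6 [ 0.63957 -0.10635  0.12612] psi 1.8516 tilt [ 0.0008 -0.0001] F [-0.4 -0.4  0.7] M [-0.    0.   -0.02] w 0.0315
to go cm 0.033 0.025 turn -0.0003
```

Call:
jog_arm(
  plan=[
    [[0,0.025,0.1],0],
    [[0,0,0],0],
  ],
)

```text
clock: 22.8
tcp_pos: [0.6395, -0.106, 0.1272]
orientation: [-0.44, 3.11, -0.0]
contact_force: [-0.2, 0.3, 0.3]
grip_width: 0.032
```

Call:
jog_arm(
  hand=0,
  plan=[
    [[0,0,0],0],
    [[0,0,0],0],
    [[0,0,0],0],
    [[0,0,0],0],
    [[0,0,0],0],
  ],
)

```text
clock: 23.3
tcp_pos: [0.6395, -0.1062, 0.1274]
orientation: [-0.439, 3.11, -0.0]
contact_force: [-2.3, -0.6, 5.3]
grip_width: 0.0173
```

```bash
python3 st.py .6399 -.1061 1.8513
```

```text
23.3 [ 0.63947 -0.10622  0.12742] psi 1.8515 tilt [ 0.0007 -0.0002] F [-2.3 -0.6  5.3] M [-0.08  0.35  0.04] w 0.0173
to go cm 0.043 0.012 turn -0.0002
```

Call:
jog_arm(
  plan=[
    [[0,0,0.1],0],
    [[0,0,0.15],0],
    [[0,0,0.1],0],
    [[0,0,0],0],
    [[0,0,0],0],
  ],
)

```text
clock: 23.8
tcp_pos: [0.6388, -0.1059, 0.1296]
orientation: [0.44, -3.109, -0.001]
contact_force: [-0.3, 0.9, -7.5]
grip_width: 0.0178
```

```bash
python3 st.py .6390 -.1063 1.8513
```

```text
23.8 [ 0.63876 -0.1059   0.12957] psi 1.8517 tilt [-0.0013  0.0002] F [-0.3  0.9 -7.5] M [-0.13 -0.07  0.03] w 0.0178
to go cm 0.024 -0.04 turn -0.0004
```

Call:
jog_arm(
  plan=[
    [[-0.02,-0.04,0],0],
    [[0,0,-0.1],0],
    [[0,0,-0.1],0],
    [[0,0,0],0],
    [[0,0,0],0],
  ],
)

```text
clock: 24.3
tcp_pos: [0.639, -0.1064, 0.1281]
orientation: [0.44, -3.111, -0.0]
contact_force: [0.8, -0.8, -8.4]
grip_width: 0.0176
```

```bash
python3 st.py .6386 -.1064 1.8513
```

```text
24.3 [ 0.63898 -0.10642  0.12813] psi 1.8515 tilt [-0.0002  0.    ] F [ 0.8 -0.8 -8.4] M [-0.09 -0.14  0.01] w 0.0176
to go cm -0.038 0.002 turn -0.0002
```

Call:
jog_arm(
  plan=[
    [[-0.05,0,0],0],
    [[0,0,-0.04],0],
    [[0,0,-0.04],0],
    [[0,0,-0.04],0],
    [[0,0,-0.03],0],
    [[0,0,0],0],
    [[0,0,0],0],
  ],
)

```text
clock: 25.0
tcp_pos: [0.6386, -0.1064, 0.1274]
orientation: [-0.44, 3.111, 0.0]
contact_force: [-4.6, 0.8, 3.0]
grip_width: 0.0176
```

```bash
python3 st.py .6386 -.1064 1.8513
```

```text
25.0 [ 0.63856 -0.10644  0.12738] psi 1.8516 tilt [0.0001 0.0001] F [-4.6  0.8  3. ] M [0.13 0.95 0.06] w 0.0176
to go cm 0.004 0.004 turn -0.0003
```

Set down. I'll release, rise and check the holes numerically, with the top camera locating the cover in the same script.

Call:
jog_arm(
  hand=3.2,
  plan=[
    [[0,0,0],0],
    [[0,0,0],0],
    [[0,0,0],0],
    [[0,0,0],0],
  ],
)

```text
clock: 25.4
tcp_pos: [0.639, -0.1065, 0.1269]
orientation: [-0.439, 3.11, -0.0]
contact_force: [0.2, 0.5, -0.6]
grip_width: 0.0318
```

Call:
jog_arm(
  plan=[
    [[0,0,0.8],0],
    [[0,0,2],0],
    [[0.8,0.6,3.5],0],
    [[0.8,1.5,3.5],0],
    [[0.8,1,2],0],
    [[0.3,0.5,0.8],0],
    [[0,0,0],0],
    [[0,0,0],0],
    [[0,0,0],0],
  ],
)

```text
clock: 26.3
tcp_pos: [0.6643, -0.0714, 0.251]
orientation: [0.437, -3.108, 0.0]
contact_force: [0.4, -0.7, 0.5]
grip_width: 0.0319
```

```bash
python3 look.py w9
python3 - <<'E'
from h import *
import pickle
o,c=pickle.load(open("w9.pkl","rb")); f=cv2.imread("pics/w9.png")
ax=np.array([.6330,-.0666]); t=.2805; r=np.array([[np.cos(t),-np.sin(t)],[np.sin(t),np.cos(t)]])
for n,l,z in (("first",(.04,.04),.072),("second",(-.04,-.04),.072)):
    u,q,a,P=hole(f,c,ax+r@l,z); print(n,u,q,a,"base-frame mm",(r.T@(P-ax)*1e3).round(2))
c=get_calibration("top"); f=cv2.imread("pics/top0.png"); g=f[190:252,415:478].astype(int)
# bar: dark pixels in ROI
m=(g.sum(2)<150).astype(np.uint8); n,l,s,ce=cv2.connectedComponentsWithStats(m); k=1+s[1:,4].argmax(); p=np.argwhere(l==k)[:,::-1]+[415,190]
(cx,cy),wh,an=cv2.minAreaRect(p.astype(np.float32)); print("bar px",cx,cy,wh,an,"xy at .038",plane(c,[(cx,cy)],.038))
q=cv2.boxPoints(((cx,cy),wh,an)); Q=plane(c,q,.038); e=[Q[1]-Q[0],Q[2]-Q[1]]; e=max(e,key=np.linalg.norm); print("bar yaw",np.arctan2(e[1],e[0]),np.linalg.norm(e))
# plate corners read from crop0
P=plane(c,[(170+x/2.58,125+y/2.58) for x,y in ((660,206),(755,198),(768,293),(670,302))],.005); print(P.mean(0),P[1]-P[0],P[3]-P[0])
E
```

```text
26.3 [ 0.6643 -0.0714  0.251 ] [-0.2759  0.9612] 0.004
first [381.8 211.2] [382.  210.5] 80 base-frame mm [39.38 40.15]
second [282.6 112. ] [283.1 112.2] 101 base-frame mm [-39.88 -39.62]
bar px 447.8499755859375 220.44996643066406 (23.4759464263916, 4.949747562408447) 81.8698959350586 xy at .038 [[ 0.50375937 -0.31398257]]
bar yaw -3.06401086868604 0.05926726654148395
[ 0.50500616 -0.31858083] [ 0.00689527 -0.09625164] [-0.09709958 -0.00477483]
```

The second brick's hole now reads (-39.9, -39.6) and the first's (39.4, 40.2), both good. Next is the cover, at about (0.505, -0.317) with yaw about 0.06.

Call:
jog_arm(
  hand=4.5,
  plan=[
    [[-0.6,-1.2,0],-0.02],
    [[-1.4,-2.6,0],-0.03],
    [[-1.9,-3.6,0],-0.03],
    [[-1.9,-3.6,0],-0.03],
    [[-1.9,-3.6,0],-0.03],
    [[-1.9,-3.6,-0.5],-0.03],
    [[-1.7,-3.2,-1.2],-0.03],
    [[-1.1,-2,-1.5],-0.02],
    [[-0.5,-1,-1.2],0],
    [[0,0,-0.6],0],
    [[0,0,0],0],
    [[0,0,0],0],
  ],
)

```text
clock: 27.55
tcp_pos: [0.5378, -0.3127, 0.2029]
orientation: [-0.1, 3.139, 0.001]
contact_force: [0.2, 0.3, 0.2]
grip_width: 0.0446
```

```bash
python3 look.py w10; python3 st.py
python3 - <<'E'
from h import *
import pickle
o,c=pickle.load(open("w10.pkl","rb"));f=cv2.imread("pics/w10.png")
u=proj(c,[[.505,-.317,.005]])[0].astype(int); a,b=max(u[0]-130,0),max(u[1]-105,0); g=f[b:b+210,a:a+260]
cv2.imwrite("pics/c10.png",cv2.convertScaleAbs(cv2.resize(g,None,fx=2.8,fy=2.8,interpolation=cv2.INTER_CUBIC),alpha=1.6)); print(u,a,b)
E
```

```text
27.55 [ 0.5378 -0.3127  0.2029] [-0.0635  0.998 ] 0.01
27.6 [ 0.53789 -0.3129   0.20317] psi 1.6344 tilt [0.0011 0.0004] F [ 1.   0.7 -0.1] M [ 0.03 -0.05 -0.02] w 0.0447
[315 153] 185 48
```

View pics/c10.png

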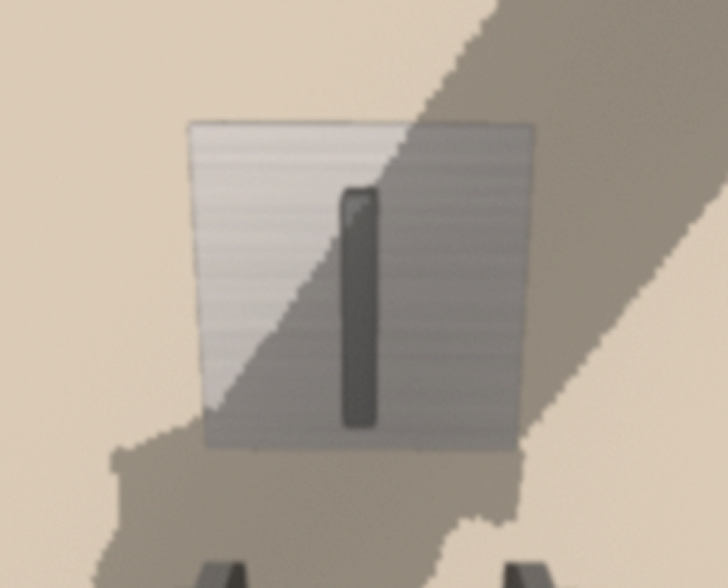

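The crop shows the cover's plate corners at (190,124), (534,126), (519,450) and (205,449), with the bar from (341–378,190) to (342–377,427).

```bash
python3 - <<'E'
from h import *
import pickle
o,c=pickle.load(open("w10.pkl","rb"))
cv=lambda d:{k:(185+(x+.5)/2.8-.5,48+(y+.5)/2.8-.5) for k,(x,y) in d.items()}
m=dict(UL=(-50,-50),UR=(-50,50),LL=(50,-50),LR=(50,50))
x,t,res=fit(c,.005,cv(dict(UL=(190,124),UR=(534,126),LR=(519,450),LL=(205,449))),m);print("plate",x,t,res)
mb=dict(UL=(-32,-5),UR=(-32,5),LL=(32,-5),LR=(32,5))
x2,t2,res=fit(c,.038,cv(dict(UL=(341,190),UR=(378,190),LR=(377,427),LL=(342,427))),mb);print("bar",x2,t2,res)
print("to go",(x-o["tcp_pos"][:2])*100,(x2-o["tcp_pos"][:2])*100)
E
python3 st.py
```

```text
plate [ 0.50471978 -0.31807673] 0.05958720136438337 {'UL': [0.6, 0.8], 'UR': [0.8, -0.7], 'LR': [-0.8, 0.1], 'LL': [-0.7, -0.2]}
bar [ 0.50365958 -0.31839979] 0.059161246118170405 {'UL': [0.1, 0.3], 'UR': [0.1, -0.3], 'LR': [-0.1, -0.2], 'LL': [-0.1, 0.1]}
to go [-3.30953566 -0.53622137] [-3.41555521 -0.56852791]
27.6 [ 0.53789 -0.3129   0.20317] psi 1.6344 tilt [0.0011 0.0004] F [ 1.   0.7 -0.1] M [ 0.03 -0.05 -0.02] w 0.0447
```

Call:
jog_arm(
  plan=[
    [[-1,-0.15,-0.5],-0.004],
    [[-1.6,-0.25,-1.5],0],
    [[-0.75,-0.13,-2.5],0],
    [[0,0,-2],0],
    [[0,0,-1],0],
    [[0,0,0],0],
    [[0,0,0],0],
    [[0,0,0],0],
  ],
)

```text
clock: 28.4
tcp_pos: [0.5038, -0.32, 0.1288]
orientation: [-0.09, 3.139, -0.001]
contact_force: [0.1, -0.4, 0.1]
grip_width: 0.0449
```

```bash
python3 st.py .5045 -.3181 1.630
```

```text
28.4 [ 0.5038  -0.31997  0.12881] psi 1.6279 tilt [ 0.0018 -0.0008] F [ 0.1 -0.4  0.1] M [0.06 0.   0.03] w 0.0449
to go cm 0.07 0.187 turn 0.0021
```

Call:
jog_arm(
  plan=[
    [[0.07,0.19,-0.3],0.002],
    [[0,0,-1.2],0],
    [[0,0,-1.3],0],
    [[0,0,-0.8],0],
    [[0,0,-0.4],0],
    [[0,0,0],0],
    [[0,0,0],0],
    [[0,0,0],0],
  ],
)

```text
clock: 29.2
tcp_pos: [0.504, -0.318, 0.0881]
orientation: [-0.092, 3.14, -0.001]
contact_force: [0.2, -1.2, 0.4]
grip_width: 0.045
```

```bash
python3 st.py .5045 -.3181 1.630
```

```text
29.2 [ 0.50399 -0.31804  0.08808] psi 1.6295 tilt [ 0.0007 -0.0004] F [ 0.2 -1.2  0.4] M [-0.01  0.    0.01] w 0.045
to go cm 0.051 -0.006 turn 0.0005
```

Call:
jog_arm(
  hand=0,
  plan=[
    [[0,0,0],0],
    [[0,0,0],0],
    [[0,0,0],0],
    [[0,0,0],0],
    [[0,0,0],0],
    [[0,0,0],0],
    [[0,0,0.5],0],
    [[0,0,1.5],0],
    [[0,0,3],0],
    [[0,0,3.5],0],
    [[0,0,3],0],
    [[0.6,1.2,2],0.02],
  ],
)

```text
clock: 30.4
tcp_pos: [0.5088, -0.3081, 0.2258]
orientation: [-0.118, 3.138, -0.004]
contact_force: [0.2, -0.1, -3.9]
grip_width: 0.008
```

Call:
jog_arm(
  plan=[
    [[1.2,2.4,1],0.03],
    [[1.8,3.5,0],0.03],
    [[1.8,3.5,0],0.03],
    [[1.8,3.5,0],0.03],
    [[1.8,3.5,0],0.03],
    [[1.6,3.1,0],0.03],
    [[1.2,2.4,0],0.02],
    [[0.8,1.5,0],0.0015],
    [[0.25,0.5,0],0],
    [[0,0,0],0],
    [[0,0,0],0],
    [[0,0,0],0],
  ],
)

```text
clock: 31.6
tcp_pos: [0.6315, -0.069, 0.2327]
orientation: [0.434, -3.111, 0.001]
contact_force: [-0.3, -0.3, -4.5]
grip_width: 0.0077
```

```bash
python3 st.py .6325 -.0667 1.8513
```

```text
31.6 [ 0.63152 -0.06904  0.23273] psi 1.8481 tilt [-0.0006 -0.001 ] F [-0.3 -0.3 -4.5] M [-0.03  0.    0.01] w 0.0077
to go cm 0.098 0.234 turn 0.0032
```

Call:
jog_arm(
  plan=[
    [[0.1,0.23,-0.5],0.003],
    [[0,0,-1.5],0],
    [[0,0,-2],0],
    [[0,0,-1.3],0],
    [[0,0,-0.5],0],
    [[0,0,0],0],
    [[0,0,0],0],
    [[0,0,0],0],
  ],
)

```text
clock: 32.4
tcp_pos: [0.6338, -0.0646, 0.1756]
orientation: [-0.443, 3.108, -0.0]
contact_force: [0.6, -0.2, -4.9]
grip_width: 0.0076
```

```bash
python3 st.py .6325 -.0667 1.8513
```

```text
32.4 [ 0.63384 -0.0646   0.17562] psi 1.854 tilt [ 0.0017 -0.    ] F [ 0.6 -0.2 -4.9] M [-0.   -0.01 -0.01] w 0.0076
to go cm -0.134 -0.21 turn -0.0027
```

Call:
jog_arm(
  plan=[
    [[-0.13,-0.21,0],-0.003],
    [[0,0,-0.5],0],
    [[0,0,-0.3],0],
    [[0,0,0],0],
    [[0,0,0],0],
    [[0,0,0],0],
  ],
)

```text
clock: 33.0
tcp_pos: [0.632, -0.0666, 0.1667]
orientation: [-0.439, 3.111, 0.0]
contact_force: [-0.4, -0.2, -4.4]
grip_width: 0.0076
```

```bash
python3 st.py .6325 -.0667 1.8513
```

```text
33.0 [ 0.63203 -0.06658  0.16674] psi 1.8512 tilt [0.0001 0.    ] F [-0.4 -0.2 -4.4] M [-0.02 -0.02 -0.02] w 0.0076
to go cm 0.047 -0.012 turn 0.0001
```

Call:
jog_arm(
  plan=[
    [[0.04,0,-0.2],0],
    [[0,0,-0.2],0],
    [[0,0,-0.1],0],
    [[0,0,0],0],
    [[0,0,0],0],
  ],
)

```text
clock: 33.5
tcp_pos: [0.6323, -0.0667, 0.1616]
orientation: [0.439, -3.111, -0.0]
contact_force: [-0.3, 0.1, -4.0]
grip_width: 0.0076
```

Call:
jog_arm(
  plan=[
    [[0,0,-0.05],0],
    [[0,0,-0.05],0],
    [[0,0,-0.04],0],
    [[0,0,0],0],
    [[0,0,0],0],
  ],
)

```text
clock: 34.0
tcp_pos: [0.6324, -0.0666, 0.1604]
orientation: [-0.439, 3.111, 0.0]
contact_force: [0.2, -0.0, -3.5]
grip_width: 0.0078
```

```bash
python3 st.py .6325 -.0667 1.8513
```

```text
34.0 [ 0.63236 -0.0666   0.16036] psi 1.8511 tilt [0.     0.0001] F [ 0.2 -0.  -3.5] M [ 0.04  0.09 -0.02] w 0.0078
to go cm 0.014 -0.01 turn 0.0002
```

Call:
jog_arm(
  plan=[
    [[0,0,-0.04],0],
    [[0,0,-0.03],0],
    [[0,0,0],0],
    [[0,0,0],0],
    [[0,0,0],0],
  ],
)

```text
clock: 34.5
tcp_pos: [0.6323, -0.0666, 0.1603]
orientation: [-0.439, 3.111, 0.0]
contact_force: [-4.7, 0.7, 5.7]
grip_width: 0.0074
```

```bash
python3 st.py .6325 -.0667 1.8513
```

```text
34.5 [ 0.63235 -0.06664  0.1603 ] psi 1.851 tilt [0.0002 0.0001] F [-4.7  0.7  5.7] M [0.08 0.88 0.04] w 0.0074
to go cm 0.015 -0.006 turn 0.0003
```

The cover is seated. I'll release, rise clear and check numerically with the cover plate's corners.

Call:
jog_arm(
  hand=3.5,
  plan=[
    [[0,0,0],0],
    [[0,0,0],0],
    [[0,0,0],0],
    [[0,0,0],0],
    [[0,0,0.5],0],
    [[0,0,1.5],0],
    [[0,0,2.5],0],
    [[1,0.3,3],0],
    [[1.5,0.5,2],0],
    [[0.8,0.2,1],0],
    [[0,0,0],0],
    [[0,0,0],0],
  ],
)

```text
clock: 35.7
tcp_pos: [0.6645, -0.0568, 0.2638]
orientation: [0.439, -3.109, -0.0]
contact_force: [-0.9, 0.7, -0.7]
grip_width: 0.0352
```

```bash
python3 look.py w11; python3 st.py
python3 - <<'E'
from h import *
import pickle
o,c=pickle.load(open("w11.pkl","rb"));f=cv2.imread("pics/w11.png")
ax=np.array([.6330,-.0666]); t=.2805; r=np.array([[np.cos(t),-np.sin(t)],[np.sin(t),np.cos(t)]])
g=cv2.GaussianBlur(f,(0,0),.8).mean(2)
# bar: dark region on the plate, and plate edges by gradient along lines through base frame (z=.077)
print("centre px",proj(c,[[*ax,.077]])[0])
for ang in (0,90,180,270):
    a=np.radians(ang); d=np.array([np.cos(a),np.sin(a)]); n=np.array([-d[1],d[0]]); out=[]
    for off in (-.04,-.03,-.02,.02,.03,.04):
        s=np.arange(.040,.060,.0004); P=ax+(np.outer(s,d)+off*n)@r.T; uv=proj(c,np.c_[P,np.full(len(s),.077)])
        v=cv2.remap(g.astype(np.float32),uv[:,:1].astype(np.float32),uv[:,1:].astype(np.float32),1).ravel()
        G=abs(np.convolve(v,[1,1,1,0,-1,-1,-1],"valid")); k=G.argmax(); out.append((round(s[k+3]*1e3,1),int(G[k])))
    print(ang,out)
P=ax+r@np.array([[-.02,0,.02],[0,0,0]]); 
m=(g<60).astype(np.uint8)
for s_ in (-.02,-.01,0,.01,.02):
    s=np.arange(-.012,.012,.0004);P=ax+(np.c_[np.full(len(s),s_),s])@r.T;uv=proj(c,np.c_[P,np.full(len(s),.110)])
    v=cv2.remap(g.astype(np.float32),uv[:,:1].astype(np.float32),uv[:,1:].astype(np.float32),1).ravel()
    w=v<(v.min()+v.max())/2; print("bar centre y mm",s_,(s[w].mean()*1e3).round(2),w.sum()*.4)
f2=grab_frame("top"); cv2.imwrite("pics/top1.png",f2[:,:,::-1])
a=cv2.imread("pics/top0.png").astype(int);b=f2[:,:,::-1].astype(int);
for n,(x0,y0,x1,y1) in dict(straight=(258,130,278,174),forceps=(326,240,396,262),orange=(182,135,230,172)).items(): print(n,abs(a-b)[y0:y1,x0:x1].mean().round(1))
E
```

```text
35.7 [ 0.6645 -0.0568  0.2638] [-0.2766  0.961 ] 0.026
35.75 [ 0.66413 -0.05695  0.26325] psi 1.8507 tilt [-0.0028 -0.0002] F [-0.9  0.1 -0.3] M [0.05 0.   0.02] w 0.0348
centre px [317.1035064  156.44771863]
0 [(np.float64(50.0), 10), (np.float64(49.6), 10), (np.float64(50.0), 11), (np.float64(49.6), 62), (np.float64(49.6), 63), (np.float64(49.6), 63)]
90 [(np.float64(50.8), 26), (np.float64(50.8), 26), (np.float64(50.4), 22), (np.float64(50.8), 16), (np.float64(50.8), 19), (np.float64(48.8), 19)]
180 [(np.float64(48.4), 45), (np.float64(50.4), 88), (np.float64(50.8), 12), (np.float64(50.8), 14), (np.float64(50.8), 16), (np.float64(48.4), 14)]
270 [(np.float64(49.2), 62), (np.float64(50.4), 65), (np.float64(53.2), 58), (np.float64(50.0), 13), (np.float64(49.6), 11), (np.float64(49.6), 11)]Traceback (most recent call last):
  File "<stdin>", line 15, in <module>
ValueError: operands could not be broadcast together with shapes (2,) (2,3)
```

The cover edges are within about 0.5 mm of the ring and square to it. One last check on the bystanders, then I hand in.

Run:
```python
from h import *
f2=grab_frame("top"); a=cv2.imread("pics/top0.png").astype(int);b=f2[:,:,::-1].astype(int)
for n,(x0,y0,x1,y1) in dict(straight=(258,130,278,174),forceps=(326,240,396,262),orange=(182,135,230,172),empty=(500,270,560,300)).items(): print(n,abs(a-b)[y0:y1,x0:x1].mean().round(1))
g=b.mean(2)
for n,z in (("straight",(250,128,285,178)),):
    x0,y0,x1,y1=z
    for h in (a.mean(2),g): p=np.argwhere(h[y0:y1,x0:x1]<75); print(n,p.mean(0).round(2),len(p))
hand_in(); print(get_obs()["clock"])
```

```text
straight 6.3
forceps 35.2
orange 6.9
empty 7.1
straight [24.53 16.87] 302
straight [24.17 16.92] 275
the job is handed in; nothing more can be done
the job is handed in; nothing more can be done
```

The shield is finished and handed in at about 36 s of the 70 s. Both grey L bricks lie as the third course, with long legs along the plate's x, and the steel cover is on top. I left the orange look-alike alone.

**Third course:** the last wrist check put the brick holes at (39.4, 40.2) and (-39.9, -39.6) mm in the base frame, against the ideal ±40. The second brick was about 1 mm off when first laid, so I regripped it, lifted it slightly and set it back. The joints looked closed to about 2 mm in the picture taken before that correction.

**Cover:** its edges read about 49.5 to 51 mm from the axis on all four sides. It is square and centred to about 0.5 mm. A few edge readings were outliers (48.4 and 53.2 mm), which I put down to a shadow crossing the plate.

**Handling:** setting-down forces stayed below about 10 N in the readings. The vial was upright in the middle at the last look before the cover went on.

**Checks that fell short:**
- **Forceps:** the before/after top-view comparison showed a large brightness change there (35 against a background of about 7). I took this to be the arm's or its shadow's new position but did not confirm it. The arm never went near the forceps at low height.
- **Straight brick and orange L:** both showed no change above the background.
- **Cover bar:** the script meant to measure it stopped with an error, so only the plate edges were checked.

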